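# Show the toppled ink bottle to the inspection camera

## Robot

A 7-joint arm with a two-finger parallel gripper is mounted at the origin on the work surface. World frame = base frame: x ahead of the robot, y to its left, z up, the work surface at z = 0. Lengths are in m, angles in rad, forces in N, time in s.
With the tool pointing down it reaches from about 0.425 to 0.925 m from the base axis. Payload 6.8 kg.
Tool frame: the origin (TCP) lies between the finger pads; the fingertips stand r.tcp_to_tips ahead of it and the grasp point (between the pads) is the TCP (r.tcp_to_tips is the distance from the TCP to the fingertips, in m); z points along the fingers, y is the line along which they close (so a half turn about z gives the same grasp; the last joint's range is limited). The gripper opens to 85 mm and grips with 20 to 120 N. Pads are 22 mm wide; open, the fingers measure 114 mm over their backs; the gripper's body (76 mm by 85 mm) begins 54 mm behind the grasp point. The pads swing forward as they close: fully open they stand 13 mm farther back than shut.
Start: joints at [1.16, 0.477, 0.022, 1.555, -0.011, 1.109, -0.083], TCP at [0.201, -0.644, 0.211] pointing down, gripper open.
Joint ranges: [-2.96, 2.96], [-0.34, 2.1], [-1.41, 1.46], [0.24, 2.44], [-1.37, 4.51], [0.17, 1.92], [-2.96, 2.96]. Speed limits (rad/s): [2.39, 2.39, 3.14, 3.14, 3.14, 3.14, 3.14].

## Interface

Orientations are given as a rotation vector (axis times angle).
In Python, from bench import r gives the robot as it stands.
- The arm moves only by the tool servo_tool, never from a script. Its argument "commands" is a list of rows, each a list of 2 entries, a list of its own where there are three numbers: the shift along the tool's x, y, z normalised to -1 to 1, where 1 is 250 mm, then the turn, a rotation vector about the tool's x, y, z normalised to -1 to 1, where 1 is 90 degrees. In form: [[[dx, dy, dz], [ax, ay, az]], ...]. A call has 1 to 20 rows; each row is the pose to reach, as a shift and turn from the pose commanded when the call began, along the tool's axes at that moment; what a row does not reach only later rows make up. A row lasts 1/10 s, in which the tool goes at most 50 mm and 8.59 degrees, less where a joint would pass 70% of its speed; a pose out of reach is approached as far as the arm can. A call with a number of a shift or a turn outside -1 to 1 is refused whole. A call with a gripper value outside its range is refused whole. "claw" is the closure, from 0 (fully open) to 1 (shut), set as the call begins (left out, the last holds). The fingers move at their own pace and stop on an object; "squeeze" is the grip in N (left out, the last holds). Time passes only in rows, so rows that repeat a pose let the fingers close. It gives the time, the measured TCP pose, the force, the opening and the grip force at its end, in the units of the state.
- r.get_obs(): the state, without advancing time (a new reading comes with each control period).
- r.grab_frame(name): name is "scene" or "top"; returns (picture, depth): 384x512x3 uint8, red, green, blue; 384x512 float32, m along the optical axis (not along the pixel's ray), 0 where there is no reading.
- r.camera_model(name): a dict with "fx", "fy", "cx", "cy" (pixels), "extrinsics" (4x4, takes a point from camera to world coordinates). Camera axes: x right, y down, z forward; pixel columns grow to the right and rows downward; lengths in m; the calibration is good to about 2 mm. A picture is of the moment at which its call begins. camera_model takes no time and is no camera call.
- r.hand_in(): hands the job in; it is judged then, once.
Trained networks look in the newest picture that a camera, given by its name, has taken for a name from the list of things; names that differ only in an ending like _2 or _b are one class to them, and where a whole thing is asked for, a point or a joint stands for the part that bears it (a point fixed in the world has none). Each returns a list of dicts, best first, with "confidence" (0 to 1); they miss things now and then, are a little off and sometimes report something else, mostly with a low value. They report only what shows in the picture. A call takes as long as a camera call. They do not tell look-alikes from the thing itself.
- r.boxes_of(camera, target): "uv" ([column, row] in pixels, amid what is visible of it).
- r.mark_of(camera, target): "uv" ([column, row] in pixels: a listed point, or the origin of a listed thing).
The state is a dict: "clock": time; "joints": joint angles; "qvel": joint speeds; "tau": joint torques, N m; "tcp_pos": TCP position; "orientation": TCP orientation; "contact_force": force on the tool from outside, world axes, zero at the start; "moment": the same for the moment, N m; "grip_width": finger opening in m; "gripper_force": force on a finger pad.
Only numpy, scipy, OpenCV 4.12 (cv2) and the standard library are available. Lean on these libraries where they do the work, as an engineer would, in place of code of your own. Each camera call takes 0.05 s, during which the arm holds its last target. There are 200 camera calls.

## Task

The ochre-yellow ink bottle has toppled over in front of the other bottles on the rack. Pick it up and hold it in the air for the inspection camera: upright with the cap on top, over the red ring on the foot of the camera stand, its label band level with the middle of the lens and one of its flat sides squarely facing the lens. Finish while still holding it there steadily, without it leaning on anything, and leave the other bottles, the scraper and the camera as they are.

Things in the scene. Friction and masses are not known exactly. Their poses are not given: they have to be found in the camera images.
- ochre_bottle: Toppled bottle, loose, 130 to 235 g. Square ochre-yellow body 44 x 44 x 70 mm, edges rounded 3 mm; round black cap 32 mm thick, 78 to 100 mm from the underside. Origin: centre of the underside; z runs along the bottle to the cap, x and y square to the flat sides. Starts lying on a flat side on the rack's apron, origin 28 mm above the bench, cap within 45 deg of straight back at the robot (-x).
- ochre_bottle_label (a point): Centre of the ochre bottle's white label band: on the bottle's axis, 35 mm from the underside. The band runs round the body from 22 to 48 mm from the underside, alike on all four sides. The bottle's centre of mass lies about 40 mm from the underside. At the start nothing stands within 15 mm of the bottle.
- lens (a point): Centre of the front glass (32 mm across) of the inspection camera. Axes as for the view point. Its height varies from 150 to 220 mm above the bench, and stays fixed during the job by a tight clamp.
- view_point (a point): The point in the air where the label band's centre must be: 120 mm straight in front of the lens, at lens height, exactly over the centre of the red ring. Its x axis is level and points from here to the lens, z is up, y level and square to the view.
- camera_stand: Fixed grey stand; the lens looks roughly at the robot. Origin on the bench below the camera head; z up, the lens looks along -x. Foot plate 8 mm thick, 100 mm wide, x -230 to +50 mm, red-rimmed white ring 60 mm across at x -160 mm. Steel post 18 mm thick at x +28 mm, 306 mm high. Black head 70 mm wide, 52 mm high, above the origin; lens barrel 42 mm thick, ends at x -40 mm.
- rack: Fixed plywood rack, 260 x 260 mm, floor 6 mm thick. Origin: centre of the underside, z up, x away from the robot. Front (x -130 to +44 mm) is a flat open apron. Behind it (x 44 to 124 mm) are three bays centred at y -84, 0, +84 mm, between dividers 8 mm thick, 24 mm high, with a rear rail 30 mm high. One bottle stands in each bay.
- blue_bottle: Standing bystander, the same bottle shape and size as the ochre one but blue, loose, in one of the three rear bays of the rack (which one varies). Origin at the centre of its underside, z up.
- green_bottle: Standing bystander, the same bottle shape and size as the ochre one but green, loose, in one of the three rear bays of the rack (which one varies). Origin at the centre of its underside, z up.
- red_bottle: Standing bystander, the same bottle shape and size as the ochre one but red, loose, in one of the three rear bays of the rack (which one varies). Origin at the centre of its underside, z up.
- scraper: Bystander: a flat ink scraper 200 mm long with a dark wooden handle, lying loose on the bench on the camera's near side, to the robot's left.
Things that resemble listed ones, but are neither listed nor needed, are in the scene too. What is meant by the ochre_bottle is not orange, and is the smaller of those in its own colour.

How it is judged:
By the outcome, as a careful person would: the job done as asked, in the order asked, and still so for the second after the job is handed in, while the arm keeps its last pose, push and grip.
It also fails if it takes over 38 s, if anything falls off the work surface, if the arm or the gripper's body presses on something with over 40 N, if the wrist force passes 120 N, or if a joint passes its speed limit or range.

## Working session

There is one attempt and no reset: what is moved stays moved. The work goes in short steps, Python scripts to look and compute and a tool call to move; the robot and the scene stay as the last step left them, time stands still between calls to the robot, and variables do not carry over. Pictures are saved under pics/ and viewed, at most 10 in all, crops included, and the job is handed in when it is done.

Besides the shell and the picture viewer there is one more tool, called as name([rows], argument=value, ...), one row to a line, values as JSON. servo_tool: Moves the arm, as the interface text tells. Scaled input: -1 to 1 covers 250 mm each way for a shift and 90 degrees each way for a turn. Its arguments: {"type":"object","properties":{"commands":{"type":"array"},"claw":{"type":"number"},"squeeze":{"type":"number"}},"required":["commands"]}

```bash
mkdir -p pics
cat > h.py <<'E'
import numpy as np, cv2
from bench import r
from scipy.spatial.transform import Rotation as R
def snap(c,n):
    im,d=r.grab_frame(c); cv2.imwrite(f'pics/{n}.png',im[:,:,::-1]); np.savez(f'pics/{n}.npz',im=im,d=d); return im,d
def cloud(c,d):
    m=r.camera_model(c); v,u=np.mgrid[:d.shape[0],:d.shape[1]]
    p=np.stack([(u-m['cx'])/m['fx']*d,(v-m['cy'])/m['fy']*d,d],-1)
    E=np.array(m['extrinsics']); return p@E[:3,:3].T+E[:3,3]
E
python3 - <<'E'
from h import *
for c in('scene','top'):
    im,d=snap(c,c+'1'); P=cloud(c,d)
    for t in('ochre_bottle','lens','camera_stand','rack','ochre_bottle_label'):
        for b in r.mark_of(c,t)[:3]: 
            u,v=map(int,np.round(b['uv'])); print(c,t,b['uv'],round(b['confidence'],2),P[min(v,383),min(u,511)].round(3))
o=r.get_obs();print(o['clock'],o['tcp_pos'],o['orientation'],R.from_rotvec(o['orientation']).as_matrix().round(3),r.tcp_to_tips)
a=cv2.imread('pics/scene1.png');b=cv2.imread('pics/top1.png')
E
```

```text
scene ochre_bottle [176.8, 221.2] 0.84 [ 0.53  -0.248  0.038]
scene ochre_bottle [120.6, 200.0] 0.76 [ 0.454 -0.406  0.063]
scene ochre_bottle [187.6, 151.2] 0.61 [ 0.271 -0.211  0.039]
scene lens [324.4, 218.2] 0.94 [0.681 0.126 0.231]
scene camera_stand [325.7, 267.3] 0.72 [0.709 0.153 0.01 ]
scene rack [196.1, 236.2] 0.58 [ 0.568 -0.199  0.008]
scene rack [323.6, 221.4] 0.21 [0.688 0.125 0.228]
scene ochre_bottle_label [101.5, 208.1] 0.95 [ 0.478 -0.457  0.067]
scene ochre_bottle_label [176.6, 152.9] 0.72 [ 0.283 -0.245  0.048]
scene ochre_bottle_label [178.7, 211.9] 0.57 [ 0.509 -0.24   0.053]
top ochre_bottle [386.1, 215.0] 0.97 [ 0.436 -0.415  0.028]
top ochre_bottle [332.3, 185.6] 0.88 [ 0.524 -0.244  0.047]
top ochre_bottle [325.1, 275.4] 0.63 [ 0.25  -0.214  0.05 ]
top lens [211.4, 123.8] 0.81 [0.674 0.126 0.196]
top lens [334.5, 185.2] 0.58 [ 0.528 -0.25   0.047]
top camera_stand [210.0, 133.6] 0.93 [0.704 0.145 0.008]
top ochre_bottle_label [329.8, 274.0] 0.95 [ 0.253 -0.229  0.049]
top ochre_bottle_label [401.9, 209.9] 0.93 [ 0.447 -0.454  0.065]
top ochre_bottle_label [328.6, 196.3] 0.63 [ 0.492 -0.233  0.049]
0.6 [ 0.20129174 -0.64430243  0.2107076 ] [3.10562791e+00 4.73809392e-01 4.52716238e-06] [[ 0.955  0.298  0.   ]
 [ 0.298 -0.955 -0.   ]
 [-0.     0.    -1.   ]] 0.019
```

View pics/scene1.png

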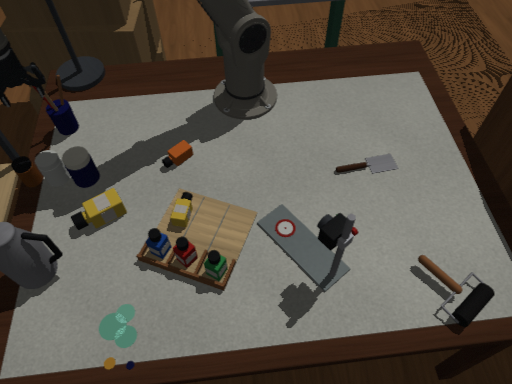

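View pics/top1.png

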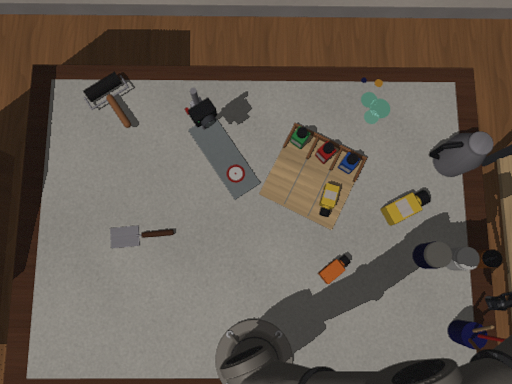

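The first pictures show:
- **Candidates:** the small yellow bottle on the rack (top 330,195; scene 181,210), a larger yellow bottle off the rack (top 404,208; scene 103,208), and an orange one (top 335,268; scene 179,153). I choose the small yellow one on the apron.
- **Stand:** the ring is at top (235,173) and the camera head at top (203,112).

```bash
cat > m.py <<'E'
from h import *
def load(c,n): z=np.load(f'pics/{n}.npz'); return z['im'],z['d'],cloud(c,z['d'])
rays={}
for c in('top','scene'):
    im,d,P=load(c,c+'1'); hsv=cv2.cvtColor(im,cv2.COLOR_RGB2HSV); H,S,V=[hsv[...,i].astype(int) for i in range(3)]
    near=(np.hypot(P[...,0]-.5,P[...,1]+.24)<.1)&(P[...,2]>.02)&(P[...,2]<.075)&(d>0)
    # body+cap top surface
    top=near&(P[...,2]>.036)
    yel=near&(H>20)&(H<35)&(S>150); q=P[yel]; print(c,'yellow',yel.sum(),q.mean(0).round(4),'z pct',np.percentile(q[:,2],[5,50,95]).round(4))
    t=near&(P[...,2]>.044)&(P[...,2]<.056); q=P[t][:,:2].astype(np.float32); (ce,sz,an)=cv2.minAreaRect(q); print(' top face',t.sum(),ce,sz,an, q.mean(0))
    al=P[top&(P[...,0]<.8)]; xy=al[:,:2]; w,v=np.linalg.eigh(np.cov(xy.T)); ax=v[:,1]; pr=(xy-xy.mean(0))@ax; print(' pca axis',ax.round(3),'ext',np.percentile(pr,[0,1,99,100]).round(4),'mean',xy.mean(0).round(4))
    blk=near&(V<60)&(P[...,2]>.025); print(' cap',blk.sum(),P[blk].mean(0).round(4))
    # ring
    rg=(np.hypot(P[...,0]-.56,P[...,1]-.06)<.15)&((H<8)|(H>172))&(S>120)&(P[...,2]<.02); q=P[rg]
    (cc,rad)=cv2.minEnclosingCircle(q[:,:2].astype(np.float32)); print(' ring',rg.sum(),cc,rad,q.mean(0).round(4))
    pl=(P[...,2]>.004)&(P[...,2]<.013)&(np.hypot(P[...,0]-.63,P[...,1]-.1)<.25)&(d>0)&(S<80)&(P[...,1]>-.06)&(V<140)
    pl=cv2.morphologyEx(pl.astype(np.uint8),cv2.MORPH_OPEN,np.ones((3,3)));n,l,st,_=cv2.connectedComponentsWithStats(pl);k=1+st[1:,4].argmax()
    print(' plate',cv2.minAreaRect(P[l==k][:,:2].astype(np.float32)))
    hd=(P[...,2]>.13)&(P[...,2]<.3)&(np.hypot(P[...,0]-.7,P[...,1]-.14)<.12)&(V<70); print(' head z',hd.sum(),np.percentile(P[hd][:,2],[2,25,50,75,90,95,99]).round(3))
    m=r.camera_model(c);E=np.array(m['extrinsics']);u,v=dict(top=(211.4,123.8),scene=(324.4,218.2))[c]
    dr=E[:3,:3]@[(u-m['cx'])/m['fx'],(v-m['cy'])/m['fy'],1];rays[c]=(E[:3,3],dr/np.linalg.norm(dr)); print(' cam',E[:3,3].round(3))
(a,da),(b,db)=rays['top'],rays['scene'];s,_,_,_=np.linalg.lstsq(np.c_[da,-db],b-a,rcond=None);print('lens tri',a+s[0]*da,b+s[1]*db)
im,_,_=load('top','top1'); cr=[cv2.resize(im[165:230,300:365],(390,390),interpolation=2)]
im,_,_=load('scene','scene1'); cr.append(cv2.resize(im[180:245,145:210],(390,390),interpolation=2)); cv2.imwrite('pics/crop1.png',np.hstack(cr)[:,:,::-1])
E
python3 m.py
```

```text
top yellow 225 [ 0.4911 -0.2318  0.0473] z pct [0.0352 0.0484 0.0535]
 top face 326 (0.5155177712440491, -0.24360084533691406) (0.05048021674156189, 0.1665874570608139) 64.12075805664062 [ 0.49796894 -0.23580113]
 pca axis [-0.896  0.443] ext [-0.0991 -0.0981  0.0677  0.0697] mean [ 0.5005 -0.2388]
 cap 67 [ 0.4434 -0.2188  0.0396]
 ring 91 (0.5731192827224731, 0.06084116920828819) 0.029516585171222687 [0.5732 0.0617 0.0085]
 plate ((0.6369317173957825, 0.10968838632106781), (0.20020043849945068, 0.09305348992347717), 32.24652099609375)
 head z 635 [0.192 0.222 0.229 0.232 0.235 0.253 0.291]
 cam [0.256 0.015 1.422]
scene yellow 291 [ 0.5075 -0.2361  0.047 ] z pct [0.0267 0.0513 0.0557]
 top face 366 (0.5155252814292908, -0.24120056629180908) (0.0461115837097168, 0.16695727407932281) 72.69551849365234 [ 0.4958145 -0.2342154]
 pca axis [-0.954  0.299] ext [-0.106  -0.0405  0.0584  0.061 ] mean [ 0.4946 -0.2327]
 cap 61 [ 0.4483 -0.2187  0.0442]
 ring 106 (0.5726513862609863, 0.058516502380371094) 0.030456427484750748 [0.5741 0.0599 0.0114]
 plate ((0.663623571395874, 0.11878736317157745), (0.21006743609905243, 0.10142002254724503), 32.67864990234375)
 head z 1007 [0.146 0.215 0.232 0.234 0.244 0.273 0.293]
 cam [ 1.167 -0.082  1.078]
lens tri [0.66973309 0.12316828 0.21053209] [0.67112263 0.13128961 0.21173055]
```

View pics/crop1.png

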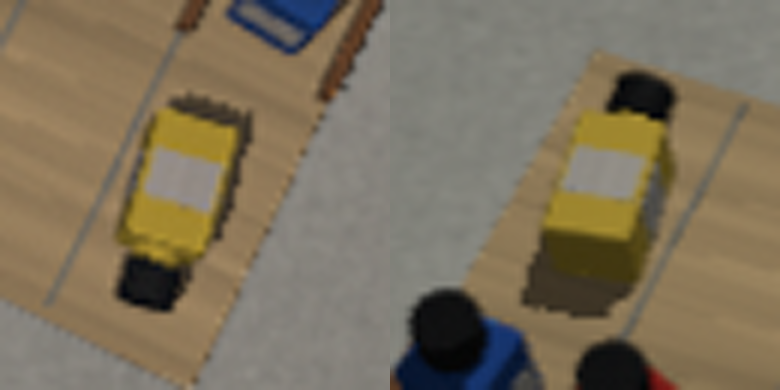

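The crop confirms it: a small yellow bottle on the apron, cap toward the robot, with a white label. Next I refine the bottle pose and the plate direction.

```bash
cat > m2.py <<'E'
from h import *
def load(c,n): z=np.load(f'pics/{n}.npz'); return z['im'],z['d'],cloud(c,z['d'])
for c in('top','scene'):
    im,d,P=load(c,c+'1'); hsv=cv2.cvtColor(im,cv2.COLOR_RGB2HSV); H,S,V=[hsv[...,i].astype(int) for i in range(3)]
    t=(np.hypot(P[...,0]-.492,P[...,1]+.232)<.055)&(P[...,2]>.042)&(P[...,2]<.058)&(V>110)
    n,l,st,_=cv2.connectedComponentsWithStats(t.astype(np.uint8),connectivity=4);t=l==1+st[1:,4].argmax()
    print(c,t.sum(),cv2.minAreaRect(P[t][:,:2].astype(np.float32)),P[t].mean(0).round(4))
    pl=(P[...,2]>.003)&(P[...,2]<.016)&(np.hypot(P[...,0]-.63,P[...,1]-.1)<.2)&(S<80)&(P[...,1]>-.06)&(V<150)
    pl=pl.astype(np.uint8);pl=cv2.morphologyEx(pl,cv2.MORPH_CLOSE,np.ones((15,15)));pl=cv2.morphologyEx(pl,cv2.MORPH_OPEN,np.ones((5,5)))
    n,l,st,_=cv2.connectedComponentsWithStats(pl);m=(l==1+st[1:,4].argmax())
    # project boundary onto z=.008 plane
    M=r.camera_model(c);E=np.array(M['extrinsics'])
    ct=max(cv2.findContours(m.astype(np.uint8),0,1)[0],key=len)[:,0]
    dr=np.c_[(ct[:,0]-M['cx'])/M['fx'],(ct[:,1]-M['cy'])/M['fy'],np.ones(len(ct))]@E[:3,:3].T
    Q=(E[:3,3]+dr*((.008-E[2,3])/dr[:,2])[:,None])[:,:2]
    ring=np.array([.573,.060])
    for it in range(1):
        a=np.radians(32.4);e=np.array([np.cos(a),np.sin(a)]);f=np.array([-e[1],e[0]])
        s=(Q-ring)@e;w=(Q-ring)@f
        for lo,hi in((.035,.08),(-.08,-.035)):
            k=(w>lo)&(w<hi)&(s>-.06)&(s<.18)
            if k.sum()>8:
                p=np.polyfit(s[k],w[k],1)
                for _ in range(4):
                    g=abs(np.polyval(p,s[k])-w[k])<.004; p=np.polyfit(s[k][g],w[k][g],1)
                print(' edge',k.sum(),g.sum(),'ang',32.4+np.degrees(np.arctan(p[0])),'off at ring',p[1])
        k=(abs(w)<.04)&(s<-.03); print(' near edge s',np.median(s[k]))
E
python3 m2.py
```

```text
top 301 ((0.4951477646827698, -0.23470106720924377), (0.04271387681365013, 0.0727444663643837), 72.99005126953125) [ 0.496  -0.2347  0.0493]
 near edge s -0.1266839536762055
scene 297 ((0.494353711605072, -0.23545710742473602), (0.04448366165161133, 0.07548060268163681), 72.69551849365234) [ 0.4983 -0.2361  0.053 ]
 near edge s -0.12471515387937933
```

```bash
sed -i "s/pl=(P\[...,2\]>.003.*/pl=(np.hypot(P[...,0]-.63,P[...,1]-.1)<.2)\&(S<90)\&(P[...,2]<.03)\&(V<TH[c])/; s/np.ones((15,15))/np.ones((3,3))/; s/^for c in/TH={}\nfor c in/" m2.py
sed -i "/pl=(np.hypot/i\    TH[c]=(np.median(V[(np.hypot(P[...,0]-.615,P[...,1]-.087)<.03)])+np.median(V[(np.hypot(P[...,0]-.45,P[...,1]-.1)<.03)]))/2; print('TH',TH[c])" m2.py; python3 m2.py; python3 -c "
from bench import r; print([a for a in dir(r) if a[0]!='_'])"
```

```text
top 301 ((0.4951477646827698, -0.23470106720924377), (0.04271387681365013, 0.0727444663643837), 72.99005126953125) [ 0.496  -0.2347  0.0493]
TH 114.0
 edge 69 69 ang 33.99117964959655 off at ring 0.049821568053182635
 edge 65 64 ang 33.76470563921029 off at ring -0.0492980241038771
 near edge s -0.06924201089393003
scene 297 ((0.494353711605072, -0.23545710742473602), (0.04448366165161133, 0.07548060268163681), 72.69551849365234) [ 0.4983 -0.2361  0.053 ]
TH 113.0
 edge 64 51 ang 33.15048631255255 off at ring 0.0486489375564306
 edge 80 69 ang 33.82111802197035 off at ring -0.05426750263466417
 near edge s -0.06869511776908659
['Unreachable', 'boxes_of', 'camera_model', 'get_obs', 'grab_frame', 'hand_in', 'mark_of', 'tcp_to_tips']
```

```bash
cat >> h.py <<'E'
def frame(h,p,s=1):  # heading h, pitch p below level (deg); s=+1: y at h+90, -1: y at h-90
    h,p=np.radians([h,p]); z=np.array([np.cos(p)*np.cos(h),np.cos(p)*np.sin(h),-np.sin(p)])
    y=s*np.array([-np.sin(h),np.cos(h),0]); return np.c_[np.cross(y,z),y,z]
def go(pos,Rt,pos0=None,R0=None):
    o=r.get_obs(); R0=R.from_rotvec(o['orientation']).as_matrix() if R0 is None else R0; pos0=o['tcp_pos'] if pos0 is None else pos0
    print('row',(R0.T@(np.array(pos)-pos0)/.25).round(4).tolist(),(R.from_matrix(R0.T@Rt).as_rotvec()/(np.pi/2)).round(4).tolist())
E
cat > g.py <<'E'
from h import *
b=np.array([np.cos(np.radians(163)),np.sin(np.radians(163)),0])
C=np.array([.495,-.235,0]); G=C+.005*b+[0,0,.036]   # 40 mm from the underside
F=frame(-17,55,1); pre=G-.12*F[:,2]
print('G',G,'pre',pre)
E
python3 - <<'E'
from g import *
o=r.get_obs(); print(o['clock'])
go([.38,-.3,.33],frame(-5,90-.01,1)@np.eye(3))
Rm=R.from_euler('z',73,degrees=True).as_matrix()@R.from_rotvec(o['orientation']).as_matrix()
go([.36,-.30,.33],Rm)
E
```

```text
G [ 0.49021848 -0.23353814  0.036     ] pre [ 0.42439681 -0.21341444  0.13429825]
0.6
row [1.093, -1.1014, -0.4772] [-0.0001, -0.0, -1.7517]
row [1.0166, -1.1252, -0.4772] [-0.0, 0.0, -0.8111]
```

servo_tool([
  [[0,0,-0.2],[0,0,0]],
  [[0,0,-0.4],[0,0,-0.1]],
  [[1,-1,-0.48],[0,0,-0.8]],
  [[1,-1,-0.48],[0,0,-0.8]],
  [[1,-1,-0.48],[0,0,-0.8]],
  [[1,-1,-0.48],[0,0,-0.8]],
  [[1,-1,-0.48],[0,0,-0.8]],
  [[1,-1,-0.48],[0,0,-0.8]],
  [[1,-1,-0.48],[0,0,-0.8]],
  [[1,-1,-0.48],[0,0,-0.8]],
  [[1,-1,-0.48],[0,0,-0.8]],
  [[1,-1,-0.48],[0,0,-0.8]],
  [[1,-1,-0.48],[0,0,-0.8]],
  [[1,-1,-0.48],[0,0,-0.8]],
], claw=0.2, squeeze=40)

```text
clock: 2.0
tcp_pos: [0.3646, -0.3322, 0.3304]
orientation: [-2.237, -2.205, 0.0]
contact_force: [-1.2, -0.6, -0.1]
grip_width: 0.0686
gripper_force: 0.0
```

Run:
```python
from g import *
o=r.get_obs(); print(o['clock'],o['joints'].round(2) if hasattr(o['joints'],'round') else o['joints'],o['grip_width'],o['tcp_pos'])
go(pre,F)
```

```text
G [ 0.49021848 -0.23353814  0.036     ] pre [ 0.42439681 -0.21341444  0.13429825]
2.0 [ 0.93  0.1  -0.34  1.8   0.03  1.25  0.57] 0.06860401943651942 [ 0.36461559 -0.33221217  0.33043681]
row [0.4784, 0.2325, 0.7846] [-0.2502, -0.3332, -0.7932]
```

servo_tool([
  [[0.2,0.1,0.2],[-0.06,-0.08,-0.2]],
  [[0.48,0.23,0.78],[-0.25,-0.333,-0.793]],
  [[0.48,0.23,0.78],[-0.25,-0.333,-0.793]],
  [[0.48,0.23,0.78],[-0.25,-0.333,-0.793]],
  [[0.48,0.23,0.78],[-0.25,-0.333,-0.793]],
  [[0.48,0.23,0.78],[-0.25,-0.333,-0.793]],
  [[0.48,0.23,0.78],[-0.25,-0.333,-0.793]],
  [[0.48,0.23,0.78],[-0.25,-0.333,-0.793]],
  [[0.48,0.23,0.78],[-0.25,-0.333,-0.793]],
  [[0.48,0.23,0.78],[-0.25,-0.333,-0.793]],
  [[0.48,0.23,0.78],[-0.25,-0.333,-0.793]],
  [[0.48,0.23,0.78],[-0.25,-0.333,-0.793]],
  [[0.48,0.23,0.78],[-0.25,-0.333,-0.793]],
  [[0.48,0.23,0.78],[-0.25,-0.333,-0.793]],
])

```text
clock: 3.4
tcp_pos: [0.4351, -0.2271, 0.1423]
orientation: [0.39, 2.522, -0.112]
contact_force: [0.8, 1.3, -0.4]
grip_width: 0.0682
gripper_force: 0.0
```

Run:
```python
from g import *
o=r.get_obs(); print(o['clock'],np.round(o['joints'],2),o['tcp_pos'])
go(G,F)
im,d=snap('scene','scene2'); cv2.imwrite('pics/c2.png',cv2.resize(im[100:290,80:330],(750,570))[:,:,::-1])
```

```text
G [ 0.49021848 -0.23353814  0.036     ] pre [ 0.42439681 -0.21341444  0.13429825]
3.4 [ 1.69  0.35 -1.4   2.43  1.49  0.29  0.27] [ 0.43510419 -0.22710989  0.14226753]
row [0.0573, 0.0394, 0.4745] [-0.0003, -0.0108, -0.0063]
```

View pics/c2.png

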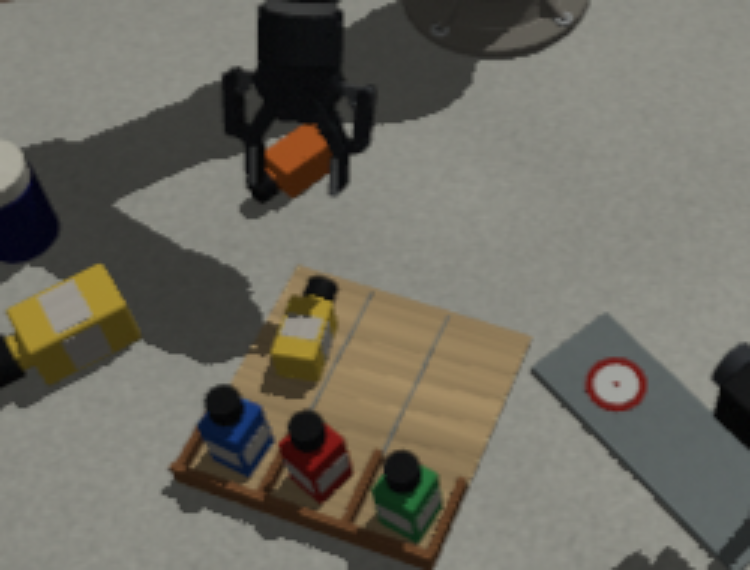

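The fingers line up with the bottle, but this pose is at the joint limits (q3, q4). I'll fit a quick kinematic model to check that the later poses can be reached.

```bash
cat > k.py <<'E'
from h import *
import itertools
from scipy.optimize import least_squares
o=r.get_obs()
D=[([1.16,.477,.022,1.555,-.011,1.109,-.083],[.20129,-.64430,.21071],[3.10562791,.473809392,0]),
([.93,.1,-.34,1.8,.03,1.25,.57],[.36462,-.33221,.33044],[-2.237,-2.205,0]),
(o['joints'],o['tcp_pos'],o['orientation'])]
import json,os
if os.path.exists('extra.json'): D+=json.load(open('extra.json'))
ry=lambda a:R.from_euler('y',a); rz=lambda a:R.from_euler('z',a)
def fk(q,p,s):
    o1,o7,d1,L1,a3,a4,L2,a6,Lt=p; s1,s3,s5,s7=s
    T=rz(o1+s1*q[0]); x=np.array([0,0,d1])
    T=T*ry(q[1])*rz(s3*q[2]); x=x+T.apply([a3,0,L1])
    T=T*ry(q[3]); x=x+T.apply([a4,0,0]); T=T*rz(s5*q[4]); x=x+T.apply([0,0,L2])
    T=T*ry(q[5])*rz(s7*q[6]+o7); 
    x=x+(T*rz(-s7*q[6]-o7)).apply([a6,0,0])+T.apply([0,0,Lt]); return x,T
def fit():
    best=None
    for s in itertools.product((1,-1),repeat=4):
        def f(p):
            e=[]
            for q,x,w in D:
                X,T=fk(q,p,s); e+=list(X-x)+list(.5*(T.inv()*R.from_rotvec(w)).as_rotvec())
            return np.r_[e,.01*(p[2:]-[.35,.4,0,0,.4,0,.3])]
        for o1,o7 in itertools.product((0,1.5,3,-1.5),(0,1.5,3,-1.5)):
            z=least_squares(f,[o1,o7,.35,.4,0,0,.4,0,.3])
            if best is None or z.cost<best[0]: best=(z.cost,s,z.x,z.fun[:len(D)*6])
    return best
if __name__=='__main__':
    b=fit(); print(b[0],b[1],b[2].round(4)); print(b[3].reshape(-1,6).round(4)); np.savez('kin.npz',s=b[1],p=b[2])
E
python3 k.py
```

```text
0.00041883802256239357 (-1, -1, -1, -1) [-0.0875  1.4892 -0.3412  0.4336  0.0888 -0.3159  0.1467 -0.1249  0.0074]
[[ 0.0054  0.0019  0.0029  0.0003  0.0001 -0.0027]
 [ 0.0062  0.0056 -0.0035  0.0007 -0.0025 -0.0018]
 [-0.0006 -0.0012  0.0007 -0.0245 -0.0007  0.0045]]
```

servo_tool([
  [[0.03,0.02,0.1],[0,-0.01,0]],
  [[0.03,0.02,0.2],[0,-0.01,0]],
  [[0.03,0.02,0.2],[0,-0.01,0]],
  [[0.03,0.02,0.2],[0,-0.01,0]],
])

```text
clock: 3.85
tcp_pos: [0.463, -0.2212, 0.0986]
orientation: [0.367, 2.511, -0.105]
contact_force: [-0.3, 0.0, 1.0]
grip_width: 0.068
gripper_force: 0.0
```

```bash
cat >> h.py <<'E'
def rec():
    import json,os
    o=r.get_obs(); L=json.load(open('extra.json')) if os.path.exists('extra.json') else []
    L.append([list(map(float,o[k])) for k in('joints','tcp_pos','orientation')]); json.dump(L,open('extra.json','w'))
    print(round(o['clock'],2),np.round(o['joints'],3),np.round(o['tcp_pos'],4),np.round(o['contact_force'],1),o['grip_width']); return o
E
python3 - <<'E'
from g import *
rec(); go(G,F)
E
```

```text
G [ 0.49021848 -0.23353814  0.036     ] pre [ 0.42439681 -0.21341444  0.13429825]
3.85 [ 1.543  0.649 -1.409  2.435  1.806  0.585  0.037] [ 0.463  -0.2212  0.0986] [-0.3  0.   1. ] 0.06795855331644295
row [0.0456, -0.0184, 0.273] [0.0072, -0.0022, 0.002]
```

servo_tool([
  [[-0.03,-0.02,0.08],[0,0.01,0]],
  [[-0.03,-0.02,0.16],[0,0.01,0]],
  [[-0.03,-0.02,0.16],[0,0.01,0]],
  [[-0.03,-0.02,0.16],[0,0.01,0]],
  [[-0.03,-0.02,0.16],[0,0.01,0]],
])

```text
clock: 4.35
tcp_pos: [0.4887, -0.2368, 0.0719]
orientation: [0.369, 2.524, -0.112]
contact_force: [1.0, 0.1, 0.5]
grip_width: 0.0684
gripper_force: 0.0
```

```bash
python3 - <<'E'
from g import *
rec(); go(G,F)
E
python3 k.py
```

```text
G [ 0.49021848 -0.23353814  0.036     ] pre [ 0.42439681 -0.21341444  0.13429825]
4.35 [ 1.447  0.737 -1.317  2.381  1.863  0.639  0.035] [ 0.4887 -0.2368  0.0719] [1.  0.1 0.5] 0.06836757754387789
row [0.0787, 0.0141, 0.1201] [0.0027, -0.0103, 0.0031]
0.0010690833475682832 (-1, -1, -1, -1) [-7.4500e-02  1.5047e+00  1.5220e-01  5.1700e-01  1.2000e-03 -6.5200e-02
  4.0050e-01 -4.6700e-02  2.7570e-01]
[[ 0.0113  0.0058  0.0048  0.0003  0.0001 -0.0039]
 [ 0.0175  0.0152 -0.0052  0.0006 -0.0025 -0.003 ]
 [-0.0005 -0.0022 -0.0004 -0.0208 -0.0007  0.0022]
 [-0.0001  0.0021  0.0012 -0.0212 -0.0004  0.0025]
 [-0.0005 -0.0022 -0.0004 -0.0208 -0.0007  0.0022]]
```

servo_tool([
  [[0,0,0],[0,0,0]],
  [[0,0,0],[0,0,0]],
  [[0,0,0],[0,0,0]],
])

```text
clock: 4.65
tcp_pos: [0.4889, -0.2367, 0.0705]
orientation: [0.372, 2.525, -0.109]
contact_force: [0.6, -0.8, 0.1]
grip_width: 0.0681
gripper_force: 0.0
```

Run:
```python
from g import *
rec(); go(G,F)
```

```text
G [ 0.49021848 -0.23353814  0.036     ] pre [ 0.42439681 -0.21341444  0.13429825]
4.65 [ 1.446  0.741 -1.316  2.38   1.865  0.641  0.034] [ 0.4889 -0.2367  0.0705] [ 0.6 -0.8  0.1] 0.06812839702969511
row [0.0759, 0.0133, 0.1152] [0.0037, -0.0111, 0.0016]
```

servo_tool([
  [[0.04,0.01,0.06],[0,-0.01,0]],
  [[0.076,0.013,0.115],[0,-0.01,0]],
  [[0.076,0.013,0.115],[0,-0.01,0]],
  [[0.076,0.013,0.115],[0,-0.01,0]],
])

```text
clock: 5.05
tcp_pos: [0.4904, -0.233, 0.0357]
orientation: [0.369, 2.51, -0.109]
contact_force: [-0.1, 0.2, -0.7]
grip_width: 0.0685
gripper_force: 0.0
```

Run:
```python
from g import *
rec(); go(G,F)
im,d=snap('top','top3');a=cv2.resize(im[160:240,295:375],(400,400)); im,d=snap('scene','scene3');b=cv2.resize(im[170:250,140:220],(400,400)); cv2.imwrite('pics/c3.png',np.hstack([a,b])[:,:,::-1])
```

```text
G [ 0.49021848 -0.23353814  0.036     ] pre [ 0.42439681 -0.21341444  0.13429825]
5.05 [ 1.401  0.857 -1.277  2.403  2.029  0.736 -0.069] [ 0.4904 -0.233   0.0357] [-0.1  0.2 -0.7] 0.068455099515511
row [-0.0006, -0.0024, -0.0008] [0.0048, -0.0016, 0.0013]
```

View pics/c3.png

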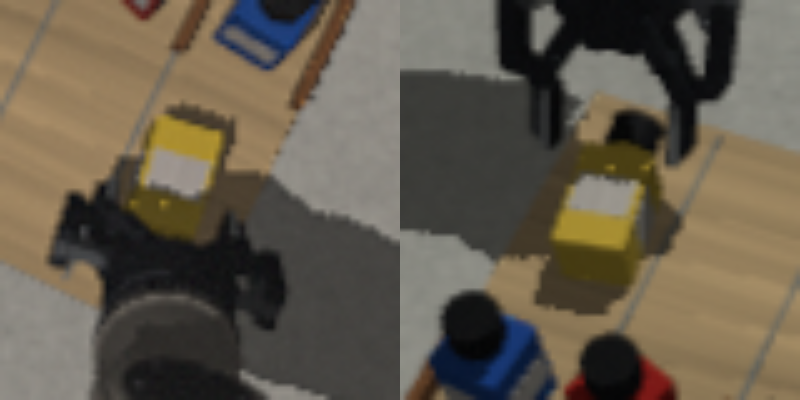

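The bottle is still undisturbed, but the fingertips look closer to the cap end than planned. I'll check this with depth.

Run:
```python
from h import *
b=np.array([np.cos(np.radians(163)),np.sin(np.radians(163))]);f=np.array([-b[1],b[0]])
U=np.array([.495,-.235])-.035*b
for c,n,(v0,v1,u0,u1) in(('scene','scene3',(185,212,160,205)),('top','top3',(190,225,300,350))):
    z=np.load(f'pics/{n}.npz');P=cloud(c,z['d']);im=z['im'];V=im.max(2)
    Q=P[v0:v1,u0:u1];k=(V[v0:v1,u0:u1]<70)&(Q[...,2]>.02)&(Q[...,2]<.09)
    s=(Q[...,:2]-U)@b;w=(Q[...,:2]-U)@f
    for lo in np.arange(.02,.09,.01):
        for sg in(1,-1):
            m=k&(Q[...,2]>=lo)&(Q[...,2]<lo+.01)&(sg*w>.02)
            if m.any(): print(c,'z%.2f'%lo,sg,m.sum(),'s',np.percentile(s[m],[0,50,100]).round(3),'w',np.percentile(w[m],[0,50,100]).round(3))
```

```text
scene z0.02 -1 4 s [0.044 0.047 0.051] w [-0.022 -0.021 -0.021]
scene z0.03 -1 4 s [0.038 0.051 0.055] w [-0.022 -0.021 -0.02 ]
scene z0.04 -1 7 s [0.039 0.044 0.054] w [-0.023 -0.022 -0.021]
scene z0.05 1 2 s [0.037 0.049 0.062] w [0.021 0.027 0.033]
scene z0.05 -1 2 s [0.045 0.046 0.048] w [-0.022 -0.022 -0.021]
scene z0.06 1 7 s [0.048 0.057 0.066] w [0.033 0.035 0.039]
scene z0.06 -1 2 s [0.057 0.058 0.059] w [-0.042 -0.041 -0.041]
scene z0.07 1 21 s [0.046 0.055 0.071] w [0.032 0.036 0.047]
scene z0.07 -1 16 s [0.049 0.054 0.062] w [-0.048 -0.041 -0.035]
scene z0.08 1 26 s [0.051 0.061 0.075] w [0.032 0.035 0.047]
scene z0.08 -1 17 s [0.053 0.061 0.068] w [-0.049 -0.042 -0.038]
top z0.02 -1 4 s [0.027 0.039 0.054] w [-0.023 -0.023 -0.022]
top z0.03 -1 2 s [0.046 0.052 0.059] w [-0.023 -0.022 -0.022]
top z0.04 -1 2 s [0.038 0.044 0.051] w [-0.023 -0.023 -0.023]
top z0.05 1 1 s [0.059 0.059 0.059] w [0.032 0.032 0.032]
top z0.05 -1 1 s [0.056 0.056 0.056] w [-0.023 -0.023 -0.023]
top z0.06 1 4 s [0.05  0.055 0.063] w [0.032 0.033 0.037]
top z0.06 -1 1 s [0.05 0.05 0.05] w [-0.037 -0.037 -0.037]
top z0.07 1 10 s [0.052 0.059 0.066] w [0.032 0.035 0.044]
top z0.07 -1 4 s [0.054 0.056 0.06 ] w [-0.045 -0.041 -0.036]
top z0.08 1 5 s [0.059 0.064 0.069] w [0.033 0.036 0.041]
top z0.08 -1 8 s [0.059 0.063 0.065] w [-0.047 -0.041 -0.036]
```

Run:
```python
from h import *
b=np.array([np.cos(np.radians(163)),np.sin(np.radians(163))]);f=np.array([-b[1],b[0]])
U=np.array([.495,-.235])-.035*b
z=np.load('pics/scene3.npz');P=cloud('scene',z['d'])
for u0,u1 in((164,174),(191,200)):
  for v in range(190,210):
    Q=P[v,u0:u1]; s=(Q[:,:2]-U)@b;w=(Q[:,:2]-U)@f
    k=(abs(w)>.026)&(Q[:,2]>.015)
    if k.any(): print(u0,v,'n',k.sum(),'s %.3f w %.3f z %.3f'%(s[k].mean(),w[k].mean(),Q[k,2].mean()),z['im'][v,u0:u1][k].mean(0).round())
```

```text
164 190 n 6 s 0.066 w 0.037 z 0.090 [26. 26. 26.]
164 191 n 7 s 0.064 w 0.038 z 0.086 [28. 28. 28.]
164 192 n 6 s 0.063 w 0.037 z 0.084 [27. 28. 28.]
164 193 n 7 s 0.061 w 0.038 z 0.082 [27. 28. 28.]
164 194 n 7 s 0.059 w 0.038 z 0.079 [28. 28. 28.]
164 195 n 7 s 0.056 w 0.037 z 0.077 [28. 28. 29.]
164 196 n 6 s 0.056 w 0.036 z 0.074 [28. 28. 28.]
164 197 n 5 s 0.054 w 0.035 z 0.071 [29. 30. 30.]
164 198 n 4 s 0.052 w 0.036 z 0.069 [33. 34. 33.]
164 199 n 3 s 0.048 w 0.036 z 0.070 [43. 44. 42.]
191 190 n 5 s 0.071 w -0.046 z 0.103 [17. 18. 18.]
191 191 n 6 s 0.072 w -0.043 z 0.096 [30. 30. 30.]
191 192 n 6 s 0.070 w -0.043 z 0.094 [34. 35. 35.]
191 193 n 6 s 0.068 w -0.044 z 0.092 [35. 36. 36.]
191 194 n 6 s 0.067 w -0.043 z 0.089 [36. 36. 35.]
191 195 n 6 s 0.064 w -0.044 z 0.088 [41. 40. 36.]
191 196 n 6 s 0.063 w -0.044 z 0.084 [43. 42. 38.]
191 197 n 7 s 0.060 w -0.043 z 0.083 [47. 45. 40.]
191 198 n 7 s 0.060 w -0.042 z 0.078 [47. 45. 40.]
191 199 n 6 s 0.056 w -0.042 z 0.078 [46. 44. 40.]
191 200 n 6 s 0.056 w -0.041 z 0.073 [54. 51. 45.]
191 201 n 5 s 0.053 w -0.040 z 0.072 [64. 60. 53.]
191 202 n 4 s 0.051 w -0.039 z 0.070 [74. 70. 60.]
```

Run:
```python
from h import *
def tip(c,n,pos,rv,wr):
    z=np.load(f'pics/{n}.npz');P=cloud(c,z['d']);Rm=R.from_rotvec(rv).as_matrix()
    L=(P-np.array(pos))@Rm   # in tool frame
    k=(abs(L[...,0])<.03)&(abs(L[...,1])>.027)&(abs(L[...,1])<.07)&(L[...,2]>-.12)&(L[...,2]<.05)&(z['im'].max(2)<110)&(P[...,2]>.018)
    for sg in(1,-1):
        q=L[k&(sg*L[...,1]>0)]
        if len(q): print(n,sg,len(q),'z max pct',np.percentile(q[:,2],[50,90,97,100]).round(3),'x',np.percentile(q[q[:,2]>np.percentile(q[:,2],80)][:,0],[5,50,95]).round(3),'y',np.percentile(q[:,1],[5,50,95]).round(3))
tip('scene','scene2',[.4351,-.2271,.1423],[.39,2.522,-.112],0)
for c in('scene','top'): tip(c,c+'3',[.4904,-.233,.0357],[.369,2.51,-.109],0); tip(c,c+'1',[.20129,-.6443,.21071],[3.10562791,.473809392,0],0)
```

```text
scene2 1 316 z max pct [-0.087 -0.048 -0.037 -0.03 ] x [-0.016 -0.009  0.004] y [0.029 0.044 0.068]
scene2 -1 275 z max pct [-0.082 -0.044 -0.036 -0.031] x [-0.014 -0.009  0.008] y [-0.063 -0.044 -0.031]
scene3 1 270 z max pct [-0.087 -0.047 -0.038 -0.034] x [-0.015 -0.011 -0.   ] y [0.029 0.045 0.067]
scene3 -1 240 z max pct [-0.083 -0.045 -0.036 -0.031] x [-0.017 -0.011  0.003] y [-0.063 -0.044 -0.031]
scene1 1 134 z max pct [-0.07  -0.045 -0.04  -0.037] x [-0.005  0.007  0.011] y [0.029 0.042 0.053]
scene1 -1 253 z max pct [-0.091 -0.056 -0.047 -0.036] x [-0.001  0.009  0.012] y [-0.067 -0.049 -0.03 ]
top3 1 125 z max pct [-0.084 -0.051 -0.039 -0.032] x [-0.012 -0.01  -0.005] y [0.03  0.044 0.065]
top3 -1 112 z max pct [-0.082 -0.045 -0.035 -0.029] x [-0.011 -0.008  0.003] y [-0.063 -0.045 -0.031]
top1 -1 141 z max pct [-0.096 -0.054 -0.042 -0.038] x [0.005 0.011 0.014] y [-0.069 -0.046 -0.028]
```

Run:
```python
from h import *
z=np.load('pics/scene2.npz');M=r.camera_model('scene');E=np.linalg.inv(np.array(M['extrinsics']))
Rm=R.from_rotvec([.39,2.522,-.112]).as_matrix();pos=np.array([.4351,-.2271,.1423]);im=z['im'].copy()
im=cv2.resize(im[110:190,130:230],(800,640),interpolation=0)[:600]
for y in(-.034,0,.034):
  for zz,col in((0,(255,0,0)),(.008,(255,255,0)),(-.032,(0,255,0)),(-.054,(0,255,255))):
    p=E[:3,:3]@(pos+Rm@[0,y,zz])+E[:3,3]; u,v=p[0]/p[2]*M['fx']+M['cx'],p[1]/p[2]*M['fy']+M['cy']
    cv2.circle(im,(int((u-130+.5)*8),int((v-110+.5)*8)),4,col,-1)
cv2.imwrite('pics/c4.png',im[:,:,::-1])
```

```text
(no output)
```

View pics/c4.png

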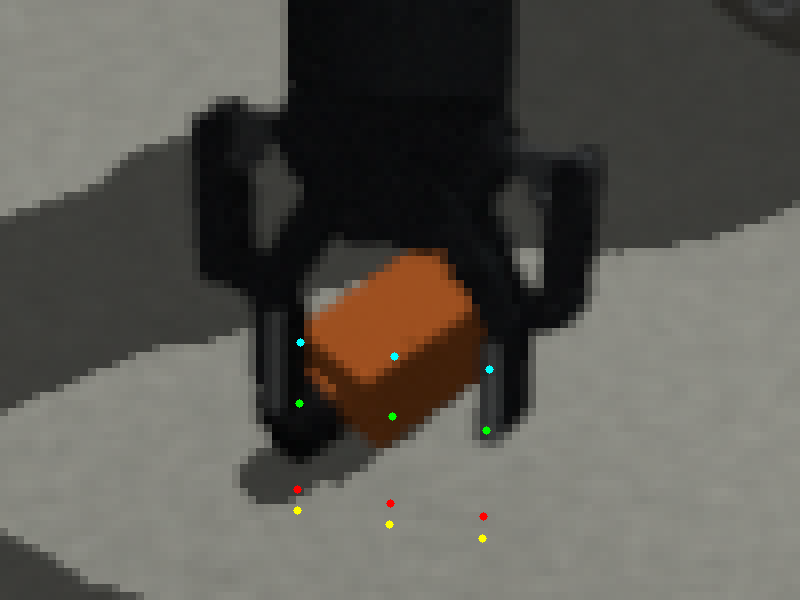

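The overlay shows the real pads about 42 mm behind the reported TCP: the visible tips end at -32 to -37 mm in the tool frame, where about +8 is expected. The images are self-consistent, so I correct for a 42 mm tool-length error and advance.

servo_tool([
  [[0,0,0.06],[0,0,0]],
  [[0,0,0.12],[0,0,0]],
  [[0,0,0.168],[0,0,0]],
  [[0,0,0.168],[0,0,0]],
  [[0,0,0.168],[0,0,0]],
])

```text
clock: 5.65
tcp_pos: [0.5134, -0.24, 0.0016]
orientation: [0.369, 2.509, -0.11]
contact_force: [-0.1, 1.1, 0.6]
grip_width: 0.0685
gripper_force: 0.0
```

Run:
```python
from g import *
rec(); go(G+.042*F[:,2],F)
im,d=snap('top','top4');a=cv2.resize(im[160:240,295:375],(400,400)); im,d=snap('scene','scene4');b=cv2.resize(im[170:250,140:220],(400,400)); cv2.imwrite('pics/c5.png',np.hstack([a,b])[:,:,::-1])
```

```text
G [ 0.49021848 -0.23353814  0.036     ] pre [ 0.42439681 -0.21341444  0.13429825]
5.65 [ 1.338  0.958 -1.213  2.358  2.115  0.789 -0.085] [ 0.5134 -0.24    0.0016] [-0.1  1.1  0.6] 0.06850084071848499
row [-0.0, -0.0022, 0.0001] [0.0042, -0.0012, 0.0015]
```

View pics/c5.png

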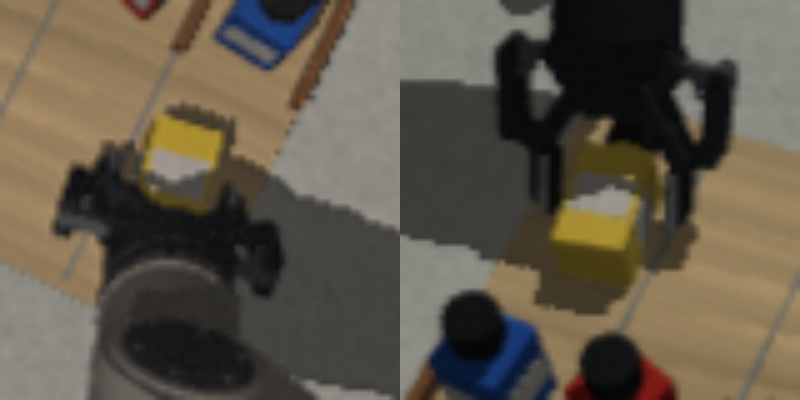

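The fingers now straddle the body around the label, in scene crop columns 545 and 680, with no contact force. Close.

servo_tool([
  [[0,0,0],[0,0,0]],
  [[0,0,0],[0,0,0]],
  [[0,0,0],[0,0,0]],
  [[0,0,0],[0,0,0]],
  [[0,0,0],[0,0,0]],
  [[0,0,0],[0,0,0]],
  [[0,0,0],[0,0,0]],
  [[0,0,0],[0,0,0]],
], claw=1, squeeze=60)

```text
clock: 6.55
tcp_pos: [0.5133, -0.2405, 0.0019]
orientation: [0.369, 2.509, -0.112]
contact_force: [-4.0, -0.9, 6.8]
grip_width: 0.0432
gripper_force: 61.0
```

```bash
sed -i 's/^(o\[.joints.\],.*/]/; s/,0\]),$/,0]),/' k.py
python3 - <<'E'
from g import *
o=rec(); print(o['gripper_force'])
E
python3 k.py
```

```text
G [ 0.49021848 -0.23353814  0.036     ] pre [ 0.42439681 -0.21341444  0.13429825]
6.55 [ 1.338  0.958 -1.213  2.358  2.115  0.79  -0.085] [ 0.5133 -0.2405  0.0019] [-4.  -0.9  6.8] 0.04324107690858888
60.97720384597778
0.0016478658361310386 (-1, -1, -1, -1) [-0.0595  1.5196  0.2118  0.5351 -0.0094 -0.0244  0.4692 -0.0034  0.2912]
[[ 0.0203  0.01    0.0027  0.0003  0.0001 -0.0038]
 [ 0.0228  0.0218 -0.0024  0.0006 -0.0025 -0.0029]
 [-0.0004  0.002  -0.0017 -0.017  -0.0002  0.0012]
 [-0.0004  0.0011  0.0001 -0.0167 -0.0004  0.001 ]
 [-0.0004  0.0009  0.0002 -0.0166 -0.0003  0.001 ]
 [ 0.     -0.0005  0.     -0.017  -0.0003  0.0012]
 [ 0.0002 -0.0027  0.0006 -0.017  -0.0003  0.0012]
 [ 0.0002 -0.0027  0.0005 -0.017  -0.0004  0.0012]]
```

servo_tool([
  [[-0.05,0,-0.07],[0,0,0]],
  [[-0.1,0,-0.14],[0,0,0]],
  [[-0.2,0,-0.29],[0,0,0]],
  [[-0.3,0,-0.43],[0,0,0]],
  [[-0.4,0,-0.57],[0,0,0]],
  [[-0.4,0,-0.57],[0,0,0]],
  [[-0.4,0,-0.57],[0,0,0]],
])

```text
clock: 7.25
tcp_pos: [0.514, -0.2417, 0.1772]
orientation: [0.369, 2.507, -0.116]
contact_force: [-0.3, -0.1, -1.9]
grip_width: 0.0433
gripper_force: 62.4
```

```bash
python3 - <<'E'
import re
s=open('k.py').read()
s=s.replace("x=x+(T*rz(-s7*q[6]-o7)).apply([a6,0,0])+T.apply([0,0,Lt]); return x,T","x=x+(T*rz(-s7*q[6]-o7)).apply([a6,0,0])+T.apply([0,0,Lt]); return x,T*R.from_rotvec(tr)")
s=s.replace("o1,o7,d1,L1,a3,a4,L2,a6,Lt=p","o1,o7,d1,L1,a3,a4,L2,a6,Lt=p[:9]; tr=p[9:]")
s=s.replace("0,.3])]","0,.3,0,0,0])]").replace("0,.3])\n","0,.3,0,0,0])\n")
open('k.py','w').write(s)
from g import *
o=rec(); print(o['gripper_force'],R.from_rotvec(o['orientation']).as_matrix().round(3).tolist())
E
python3 k.py
```

```text
G [ 0.49021848 -0.23353814  0.036     ] pre [ 0.42439681 -0.21341444  0.13429825]
7.25 [ 1.549  0.43  -1.376  2.268  1.299  0.413  0.469] [ 0.514  -0.2417  0.1772] [-0.3 -0.1 -1.9] 0.04333548297418145
62.42298245429993 [[-0.784, 0.288, 0.55], [0.236, 0.958, -0.165], [-0.574, 0.0, -0.819]]
0.0007692648302773243 (-1, -1, -1, -1) [-0.084   1.4987  0.2205  0.5215 -0.0151 -0.0338  0.4633 -0.0154  0.2998
 -0.0369 -0.0016 -0.    ]
[[ 0.0045  0.005   0.0044  0.0188  0.001  -0.0057]
 [ 0.0171  0.0111 -0.0046  0.0191 -0.0016 -0.0048]
 [ 0.0012  0.0023 -0.0019 -0.0055  0.0002  0.0016]
 [-0.0001  0.0009  0.0002 -0.0051 -0.      0.0013]
 [-0.      0.0007  0.0004 -0.005   0.0001  0.0012]
 [-0.0003 -0.0003 -0.0001 -0.0055  0.0001  0.0016]
 [-0.0011 -0.0031  0.0009 -0.0056  0.0001  0.0016]
 [-0.0011 -0.003   0.0009 -0.0056  0.      0.0016]
 [ 0.0001 -0.0004 -0.0002 -0.0056 -0.0001  0.0016]]
```

```bash
cat > ik.py <<'E'
from k import *
K=np.load('kin.npz');s=K['s'];p=K['p']
lo=np.array([-2.96,-.34,-1.41,.24,-1.37,.17,-2.96]);hi=np.array([2.96,2.1,1.46,2.44,4.51,1.92,2.96])
rng=np.random.default_rng(0)
def ik(pos,Rt,q0=None,n=30):
    best=(9,)
    for i in range(n):
        st=q0 if (q0 is not None and i==0) else rng.uniform(lo,hi)
        st=np.clip(st,lo+.01,hi-.01)
        def f(q):
            X,T=fk(q,p,s); return np.r_[X-pos,.3*(T.inv()*R.from_matrix(Rt)).as_rotvec()]
        z=least_squares(f,st,bounds=(lo,hi),max_nfev=80)
        if z.cost<best[0]: best=(z.cost,z.x,z.fun)
        if z.cost<1e-6: break
    return best
V=np.array([.573,.060,.209]);A=33.8
def final(dy,a=55,up=0):
    h=A+dy; l=np.array([np.cos(np.radians(h)),np.sin(np.radians(h)),0])
    Rt=frame(h,90-a,-1); return V+[0,0,.005+up]-.008*l+.042*Rt[:,2],Rt
if __name__=='__main__':
    for dy in(0,-90,90,180):
        x,Rt=final(dy); b=ik(x,Rt); print(dy,x.round(3),'err',np.abs(b[2][:3]).max().round(4),np.abs(b[2][3:]).max().round(4)/.3,b[1].round(2))
E
python3 ik.py
```

```text
0 [0.595 0.075 0.19 ] err 0.0002 0.001 [-1.    0.7   1.42  2.3   4.4   1.34  0.5 ]
-90 [0.588 0.038 0.19 ] err 0.0002 0.0013333333333333335 [-0.97  0.42  0.51  2.1   1.14  0.83  2.37]
90 [0.558 0.082 0.19 ] err 0.0 0.0 [ 0.24  0.7  -0.25  1.56 -0.51  1.61  0.79]
180 [0.551 0.045 0.19 ] err 0.0 0.0 [-0.29  0.79 -0.08  1.37  0.36  1.91  1.77]
```

```bash
cat > s.py <<'E'
from ik import *
for dy in (0,-90,90):
    x,Rt=final(dy); S=[]
    for i in range(60):
        b=ik(x,Rt,n=1)
        if b[0]<1e-6:
            m=np.minimum(b[1]-lo,hi-b[1]).min(); S.append((m,b[1]))
    S.sort(key=lambda t:-t[0]); print(dy,len(S))
    for m,q in S[:6]: print('  %.2f'%m,q.round(2))
E
python3 s.py
```

```text
0 15
  0.10 [-0.98  0.63  1.36  2.3   4.41  1.26  0.53]
  0.10 [ 0.77  0.33 -0.83  2.29  4.41  0.4   0.86]
  0.08 [ 0.98  0.44 -1.11  2.29  4.3   0.25  1.02]
  0.07 [-0.88  0.47  1.16  2.3   4.44  1.07  0.59]
  0.05 [-0.71  0.35  0.91  2.3   4.46  0.92  0.63]
  0.05 [-0.14  0.24  0.23  2.3   4.46  0.7   0.71]
-90 35
  0.35 [ 0.04  0.48 -0.76  2.09  1.42  1.32  2.21]
  0.35 [-0.25  0.4  -0.37  2.09  1.34  1.15  2.24]
  0.34 [-0.67  0.38  0.13  2.1   1.24  0.97  2.3 ]
  0.34 [-0.57  0.37  0.01  2.1   1.26  1.01  2.28]
  0.34 [-0.57  0.37  0.02  2.1   1.26  1.01  2.28]
  0.34 [-0.67  0.38  0.14  2.1   1.24  0.97  2.3 ]
90 26
  0.44 [ 0.6   0.86 -0.87  1.56 -0.2   1.48  0.46]
  0.42 [ 0.53  0.8  -0.73  1.56 -0.29  1.5   0.54]
  0.42 [ 0.51  0.79 -0.7   1.56 -0.3   1.5   0.56]
  0.42 [ 0.51  0.79 -0.7   1.56 -0.3   1.5   0.56]
  0.40 [ 0.66  0.92 -1.01  1.56 -0.11  1.46  0.36]
  0.38 [ 0.42  0.75 -0.54  1.56 -0.39  1.54  0.65]
```

```bash
cat > path.py <<'E'
from ik import *
o=r.get_obs();qn=np.array(o['joints'])
x,Rt=final(0,up=0)
S=[]
for i in range(80):
    st=np.clip(np.array([.8,.35,-.9,2.28,4.35,.4,.9])+rng.normal(0,.25,7),lo+.01,hi-.01)
    f=lambda q:(lambda X,T:np.r_[X-x,.3*(T.inv()*R.from_matrix(Rt)).as_rotvec()])(*fk(q,p,s))
    z=least_squares(f,st,bounds=(lo,hi))
    if z.cost<1e-7: S.append((np.minimum(z.x-lo,hi-z.x).min(),z.x))
S.sort(key=lambda t:-t[0])
for m,q in S[:40:6]: print('%.3f'%m,q.round(2))
qf=S[0][1]; np.savez('path.npz',qn=qn,qf=qf)
def bottle(q):
    X,T=fk(q,p,s); M=T.as_matrix(); c=X-.042*M[:,2]
    a=np.radians(55); k=M[:,0]; b=-np.cos(a)*M[:,2]+np.sin(a)*k
    return c,b,M
for t in np.linspace(0,1,11):
    q=qn+(qf-qn)*t; c,b,M=bottle(q); print('%.1f'%t,'tcp',c.round(3),'cap',(c+.06*b).round(3),'under',(c-.04*b).round(3),'tz',M[:,2].round(2))
E
python3 path.py
```

```text
0.137 [ 0.9   0.38 -0.99  2.29  4.37  0.32  0.93]
0.118 [ 0.84  0.35 -0.91  2.29  4.39  0.37  0.89]
0.107 [ 0.82  0.34 -0.88  2.29  4.4   0.38  0.88]
0.097 [ 0.75  0.32 -0.79  2.29  4.41  0.42  0.85]
0.091 [ 0.75  0.32 -0.79  2.29  4.42  0.42  0.85]
0.085 [ 0.71  0.31 -0.75  2.29  4.42  0.43  0.84]
0.081 [ 0.68  0.3  -0.71  2.29  4.43  0.45  0.83]
0.0 tcp [ 0.491 -0.235  0.211] cap [ 0.434 -0.217  0.211] under [ 0.529 -0.246  0.211] tz [ 0.55 -0.18 -0.82]
0.1 tcp [ 0.515 -0.232  0.22 ] cap [ 0.455 -0.231  0.217] under [ 0.555 -0.233  0.222] tz [ 0.61 -0.22 -0.76]
0.2 tcp [ 0.539 -0.22   0.231] cap [ 0.481 -0.236  0.229] under [ 0.578 -0.21   0.232] tz [ 0.68 -0.23 -0.7 ]
0.3 tcp [ 0.563 -0.199  0.241] cap [ 0.512 -0.23   0.245] under [ 0.597 -0.178  0.239] tz [ 0.74 -0.21 -0.63]
0.4 tcp [ 0.583 -0.169  0.25 ] cap [ 0.541 -0.21   0.263] under [ 0.61  -0.141  0.242] tz [ 0.8  -0.15 -0.58]
0.5 tcp [ 0.597 -0.132  0.256] cap [ 0.568 -0.179  0.278] under [ 0.617 -0.101  0.24 ] tz [ 0.85 -0.06 -0.53]
0.6 tcp [ 0.604 -0.091  0.256] cap [ 0.587 -0.138  0.291] under [ 0.616 -0.061  0.234] tz [ 0.87  0.05 -0.5 ]
0.7 tcp [ 0.604 -0.049  0.252] cap [ 0.597 -0.089  0.297] under [ 0.609 -0.023  0.223] tz [ 0.86  0.17 -0.49]
0.8 tcp [ 0.597 -0.009  0.244] cap [ 0.597 -0.038  0.296] under [0.597 0.01  0.208] tz [ 0.82  0.28 -0.5 ]
0.9 tcp [0.584 0.026 0.23 ] cap [0.586 0.012 0.289] under [0.582 0.036 0.192] tz [ 0.76  0.38 -0.53]
1.0 tcp [0.566 0.056 0.214] cap [0.566 0.056 0.274] under [0.566 0.056 0.174] tz [ 0.68  0.46 -0.57]
```

The joint-space path is smooth and clears everything. I'll execute it in Cartesian pieces.

```bash
cat > rows.py <<'E'
import sys
from path import *
def rows(ts):
    Z=np.load('path.npz'); X0,T0=fk(qn,p,s); out=[]
    for t in ts:
        X,T=fk(qn+(qf-qn)*t,p,s)
        out.append([(T0.inv().apply(X-X0)/.25).round(3).tolist(),((T0.inv()*T).as_rotvec()/(np.pi/2)).round(3).tolist()])
    print(str(out))
rows(np.arange(1,int(sys.argv[2])+1)*float(sys.argv[1]))
E
python3 rows.py .03 12 | tail -1
```

```text
[[[-0.031, 0.005, 0.007], [0.008, -0.016, -0.069]], [[-0.063, 0.014, 0.014], [0.017, -0.032, -0.138]], [[-0.095, 0.027, 0.019], [0.025, -0.047, -0.207]], [[-0.128, 0.043, 0.023], [0.032, -0.064, -0.276]], [[-0.16, 0.064, 0.026], [0.04, -0.08, -0.346]], [[-0.192, 0.089, 0.028], [0.048, -0.096, -0.415]], [[-0.223, 0.117, 0.029], [0.056, -0.113, -0.484]], [[-0.253, 0.149, 0.029], [0.063, -0.13, -0.553]], [[-0.28, 0.185, 0.029], [0.071, -0.147, -0.622]], [[-0.306, 0.224, 0.027], [0.079, -0.165, -0.691]], [[-0.329, 0.266, 0.025], [0.087, -0.183, -0.76]], [[-0.35, 0.31, 0.021], [0.095, -0.201, -0.829]]]
```

servo_tool([
  [[-0.031,0.005,0.007],[0.01,-0.015,-0.07]],
  [[-0.063,0.014,0.014],[0.017,-0.03,-0.14]],
  [[-0.095,0.027,0.02],[0.025,-0.047,-0.207]],
  [[-0.128,0.043,0.023],[0.032,-0.064,-0.276]],
  [[-0.16,0.064,0.026],[0.04,-0.08,-0.346]],
  [[-0.192,0.09,0.028],[0.048,-0.096,-0.415]],
])

```text
clock: 7.85
tcp_pos: [0.5608, -0.2313, 0.1952]
orientation: [-0.431, 2.384, -0.469]
contact_force: [0.1, -0.5, -2.3]
grip_width: 0.0431
gripper_force: 62.2
```

```bash
python3 -c "
from h import *
rec()
Z=np.load('path.npz');print((Z['qn']+.18*(Z['qf']-Z['qn'])).round(3))"; python3 rows.py .04 12 | grep -v tcp
```

```text
7.85 [ 1.42   0.43  -1.315  2.298  1.833  0.437  0.561] [ 0.5608 -0.2313  0.1952] [ 0.1 -0.5 -2.3] 0.04312074921510798
[ 1.432  0.421 -1.307  2.272  1.853  0.397  0.551]
0.137 [ 0.9   0.38 -0.99  2.29  4.37  0.32  0.93]
0.118 [ 0.84  0.35 -0.91  2.29  4.39  0.37  0.89]
0.107 [ 0.82  0.34 -0.88  2.29  4.4   0.38  0.88]
0.097 [ 0.75  0.32 -0.79  2.29  4.41  0.42  0.85]
0.091 [ 0.75  0.32 -0.79  2.29  4.42  0.42  0.85]
0.085 [ 0.71  0.31 -0.75  2.29  4.42  0.43  0.84]
0.081 [ 0.68  0.3  -0.71  2.29  4.43  0.45  0.83]
[[[-0.051, -0.001, 0.005], [0.011, -0.021, -0.075]], [[-0.103, 0.003, 0.008], [0.021, -0.042, -0.149]], [[-0.156, 0.012, 0.01], [0.032, -0.063, -0.224]], [[-0.209, 0.026, 0.01], [0.043, -0.084, -0.299]], [[-0.262, 0.045, 0.008], [0.054, -0.105, -0.373]], [[-0.313, 0.069, 0.004], [0.066, -0.126, -0.448]], [[-0.364, 0.098, -0.001], [0.077, -0.148, -0.522]], [[-0.412, 0.131, -0.008], [0.089, -0.169, -0.597]], [[-0.458, 0.169, -0.016], [0.102, -0.191, -0.671]], [[-0.501, 0.21, -0.025], [0.115, -0.213, -0.746]], [[-0.54, 0.256, -0.035], [0.128, -0.235, -0.82]], [[-0.576, 0.304, -0.046], [0.142, -0.257, -0.894]]]
```

Tracks very well. Continuing.

servo_tool([
  [[-0.05,0,0.005],[0.011,-0.021,-0.075]],
  [[-0.103,0.003,0.008],[0.021,-0.042,-0.15]],
  [[-0.156,0.012,0.01],[0.032,-0.063,-0.224]],
  [[-0.209,0.026,0.01],[0.043,-0.084,-0.3]],
  [[-0.262,0.045,0.008],[0.054,-0.105,-0.373]],
  [[-0.313,0.069,0.004],[0.066,-0.126,-0.448]],
  [[-0.364,0.098,0],[0.077,-0.148,-0.522]],
  [[-0.412,0.131,-0.008],[0.089,-0.169,-0.597]],
  [[-0.458,0.169,-0.016],[0.102,-0.19,-0.67]],
  [[-0.5,0.21,-0.025],[0.115,-0.213,-0.746]],
])

```text
clock: 8.85
tcp_pos: [0.6382, -0.1306, 0.245]
orientation: [-1.664, 1.533, -0.992]
contact_force: [0.1, -0.3, -1.8]
grip_width: 0.0439
gripper_force: 62.2
```

```bash
python3 -c "
from h import *
rec()
Z=np.load('path.npz');print((Z['qn']+.4*(Z['qf']-Z['qn'])).round(3))"; python3 k.py|head -2; python3 rows.py .07 13
```

```text
8.85 [ 1.297  0.507 -1.308  2.335  2.625  0.498  1.004] [ 0.6382 -0.1306  0.245 ] [ 0.1 -0.3 -1.8] 0.04386933951114025
[ 1.211  0.411 -1.186  2.295  2.849  0.392  0.707]
0.0017101210834129742 (-1, -1, -1, -1) [-6.0900e-02 -4.7618e+00  2.5700e-01  5.6190e-01 -3.9600e-02 -3.1000e-03
  5.0250e-01 -1.3000e-03  3.3780e-01 -2.4200e-02 -8.1000e-03 -0.0000e+00]
0.121 [ 1.01  0.45 -1.03  2.32  4.3   0.32  1.11]
0.121 [ 1.04  0.48 -1.07  2.32  4.27  0.29  1.16]
0.120 [ 0.84  0.36 -0.79  2.32  4.39  0.44  0.99]
0.113 [ 0.82  0.36 -0.77  2.32  4.4   0.45  0.98]
0.106 [ 0.78  0.34 -0.71  2.32  4.4   0.48  0.96]
0.102 [ 0.75  0.34 -0.68  2.32  4.41  0.49  0.95]
0.100 [ 0.75  0.34 -0.68  2.32  4.41  0.49  0.95]
0.0 tcp [ 0.601 -0.131  0.259] cap [ 0.571 -0.177  0.283] under [ 0.621 -0.1    0.243] tz [ 0.85 -0.07 -0.52]
0.1 tcp [ 0.61  -0.11   0.265] cap [ 0.586 -0.157  0.294] under [ 0.626 -0.079  0.246] tz [ 0.87 -0.01 -0.49]
0.2 tcp [ 0.615 -0.087  0.269] cap [ 0.597 -0.133  0.303] under [ 0.628 -0.057  0.247] tz [ 0.88  0.05 -0.46]
0.3 tcp [ 0.618 -0.064  0.271] cap [ 0.604 -0.108  0.31 ] under 
[... 749 characters left out ...]
] tz [ 0.68  0.46 -0.57]
[[[-0.061, -0.042, 0.008], [0.022, -0.023, -0.076]], [[-0.127, -0.076, 0.012], [0.043, -0.045, -0.152]], [[-0.197, -0.101, 0.013], [0.064, -0.068, -0.228]], [[-0.268, -0.118, 0.011], [0.084, -0.09, -0.305]], [[-0.34, -0.126, 0.006], [0.104, -0.112, -0.382]], [[-0.411, -0.126, -0.001], [0.123, -0.134, -0.459]], [[-0.481, -0.116, -0.011], [0.143, -0.156, -0.536]], [[-0.548, -0.099, -0.022], [0.162, -0.177, -0.614]], [[-0.611, -0.074, -0.035], [0.181, -0.198, -0.692]], [[-0.67, -0.043, -0.048], [0.2, -0.219, -0.77]], [[-0.723, -0.005, -0.062], [0.219, -0.239, -0.848]], [[-0.77, 0.039, -0.076], [0.238, -0.259, -0.926]], [[-0.811, 0.086, -0.089], [0.257, -0.278, -1.005]]]
```

servo_tool([
  [[-0.06,-0.042,0.008],[0.022,-0.023,-0.076]],
  [[-0.127,-0.076,0.012],[0.043,-0.045,-0.152]],
  [[-0.197,-0.1,0.013],[0.064,-0.068,-0.228]],
  [[-0.268,-0.118,0.011],[0.084,-0.09,-0.305]],
  [[-0.34,-0.126,0.006],[0.104,-0.112,-0.382]],
  [[-0.411,-0.126,0],[0.123,-0.134,-0.459]],
  [[-0.481,-0.116,-0.011],[0.143,-0.156,-0.536]],
  [[-0.548,-0.1,-0.022],[0.162,-0.177,-0.614]],
  [[-0.611,-0.074,-0.035],[0.18,-0.198,-0.692]],
  [[-0.67,-0.043,-0.048],[0.2,-0.219,-0.77]],
])

```text
clock: 9.85
tcp_pos: [0.6287, 0.0373, 0.2439]
orientation: [-2.331, 0.001, -1.292]
contact_force: [-0.7, 0.1, -1.8]
grip_width: 0.0435
gripper_force: 62.3
```

```bash
python3 -c "
from h import *
rec()
Z=np.load('path.npz');print((Z['qn']+.7*(Z['qf']-Z['qn'])).round(3))"; python3 k.py|head -2
python3 - <<'E'
from ik import *
x,Rt=final(0); go(x,Rt); go(x+[0,0,.06]-.03*np.array([np.cos(np.radians(A)),np.sin(np.radians(A)),0]),Rt)
E
```

```text
9.85 [ 1.199  0.583 -1.291  2.333  3.372  0.34   1.571] [0.6287 0.0373 0.2439] [-0.7  0.1 -1.8] 0.04350023511603132
[ 1.099  0.469 -1.111  2.324  3.801  0.374  1.079]
0.0022896233876514333 (-1, -1, -1, -1) [-0.0464  1.5346  0.2514  0.5722 -0.0383  0.0026  0.5048  0.0036  0.3352
 -0.0138 -0.0071 -0.    ]
row [-0.2815, -0.0762, 0.0476] [0.0461, -0.1099, -0.336]
row [-0.1298, -0.1352, -0.1658] [0.0461, -0.1099, -0.336]
```

servo_tool([
  [[-0.04,-0.02,0],[0.006,-0.014,-0.042]],
  [[-0.08,-0.03,0],[0.012,-0.027,-0.084]],
  [[-0.11,-0.04,0.01],[0.017,-0.041,-0.126]],
  [[-0.14,-0.05,0.015],[0.023,-0.055,-0.168]],
  [[-0.18,-0.06,0.02],[0.029,-0.069,-0.21]],
  [[-0.21,-0.065,0.03],[0.035,-0.082,-0.252]],
  [[-0.25,-0.07,0.04],[0.04,-0.096,-0.294]],
  [[-0.281,-0.076,0.048],[0.046,-0.11,-0.336]],
  [[-0.281,-0.076,0.048],[0.046,-0.11,-0.336]],
  [[-0.281,-0.076,0.048],[0.046,-0.11,-0.336]],
])

```text
clock: 10.85
tcp_pos: [0.5969, 0.0738, 0.1917]
orientation: [-2.462, -0.739, -1.284]
contact_force: [-0.4, -0.3, -1.2]
grip_width: 0.0432
gripper_force: 62.2
```

```bash
cat > chk.py <<'E'
from ik import *
import sys
rec(); x,Rt=final(0); go(x,Rt)
n=sys.argv[1]
M0=R.from_rotvec(r.get_obs()['orientation']).as_matrix(); a=np.radians(55); b=-np.cos(a)*M0[:,2]+np.sin(a)*M0[:,0]; print('bottle axis by model',b.round(3),'y heading',np.degrees(np.arctan2(M0[1,1],M0[0,1])).round(2))
crops=[]
for c in('scene','top'):
    im,d=snap(c,c+n);P=cloud(c,d);hsv=cv2.cvtColor(im,cv2.COLOR_RGB2HSV).astype(int)
    k=(hsv[...,0]>20)&(hsv[...,0]<35)&(hsv[...,1]>130)&(np.hypot(P[...,0]-.573,P[...,1]-.06)<.06)&(P[...,2]>.1)
    if k.sum(): 
        q=P[k]; v,u=np.nonzero(k); print(c,'yellow',k.sum(),q.mean(0).round(4),'x',np.percentile(q[:,0],[3,97]).round(3),'y',np.percentile(q[:,1],[3,97]).round(3),'z',np.percentile(q[:,2],[3,97]).round(3),'px',u.mean(),v.mean())
        u,v=int(u.mean()),int(v.mean())
    else: u,v=(290,200)if c=='scene' else(235,170)
    v=max(v,40);crops.append(cv2.resize(im[v-40:v+40,u-40:u+40],(400,400)))
cv2.imwrite(f'pics/k{n}.png',np.hstack(crops)[:,:,::-1])
E
python3 chk.py 5
```

```text
10.85 [ 1.058  0.532 -1.169  2.333  3.595  0.231  1.824] [0.5969 0.0738 0.1917] [-0.4 -0.3 -1.2] 0.043217929811832693
row [-0.0086, -0.0075, 0.0005] [0.0026, -0.0014, -0.0028]
bottle axis by model [-0.001 -0.002  1.   ] y heading -56.54
scene yellow 300 [0.5902 0.057  0.2322] x [0.569 0.605] y [0.035 0.083] z [0.184 0.255] px 288.85 188.87333333333333
top yellow 161 [0.566  0.0578 0.2407] x [0.548 0.588] y [0.033 0.083] z [0.222 0.268] px 233.87577639751552 156.88198757763976
```

View pics/k5.png

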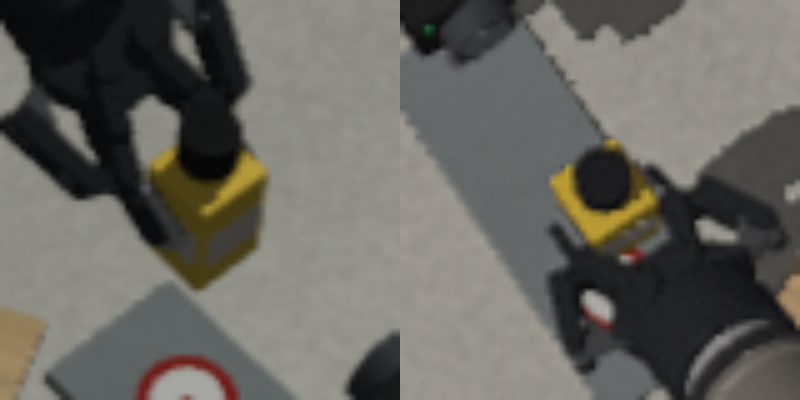

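The bottle is upright over the ring with the cap on top and the lens side unobstructed. The hand is behind it: scene crop at (205,230), top crop at (600,180). Now a precise measurement.

```bash
cat > meas.py <<'E'
from ik import *
import sys
n=sys.argv[1]; l=np.array([np.cos(np.radians(A)),np.sin(np.radians(A))]);w=np.array([-l[1],l[0]])
for c in('scene','top'):
    z=np.load(f'pics/{c}{n}.npz');im=z['im'];d=z['d'];P=cloud(c,d)
    L=np.stack([(P[...,:2]-V[:2])@l,(P[...,:2]-V[:2])@w,P[...,2]-V[2]],-1)
    box=(abs(L[...,0])<.04)&(abs(L[...,1])<.045)&(L[...,2]>-.06)&(L[...,2]<.09)
    vm=im.max(2)
    k=box&(vm<60)&(L[...,2]>.055); k=cv2.erode(k.astype(np.uint8),np.ones((2,2)))>0
    q=L[k&(np.hypot(L[...,0],L[...,1])<.03)&(L[...,2]>.058)]; print(c,'captop n',len(q),'med',np.median(q,0).round(4),'z',np.percentile(q[:,2],[5,50,95]).round(4))
    k=box&(vm>60)
    g=np.gradient(P,axis=1);h=np.gradient(P,axis=0);N=np.cross(g,h);N/=np.linalg.norm(N,axis=-1,keepdims=True)+1e-12
    nl=N[...,:2]@l;nw=N[...,:2]@w;nz=N[...,2]
    for nm,comp,ax in(('up',nz,2),('lens face',nl,0),('+w face',nw,1),('-w face',nw,1)):
        sg=-1 if nm[0]=='-' else 1
        m=k&(abs(comp)>.85)&((ax==2)|(sg*L[...,ax]>.008))
        if m.sum()<8: continue
        q=L[m]; 
        for _ in range(4):
            c0=np.median(q,0); _,_,vt=np.linalg.svd(q-q.mean(0)); nv=vt[2]; e=abs((q-q.mean(0))@nv); q=q[e<max(.003,np.median(e)*2)]
        nv*=np.sign(nv[ax])*sg; print('  ',nm,len(q),'centre',q.mean(0).round(4),'normal',nv.round(3),'ext',np.percentile(q,[3],0).round(3),np.percentile(q,[97],0).round(3))
E
python3 meas.py 5
```

```text
scene captop n 103 med [ 0.0068 -0.005   0.0668] z [0.0597 0.0668 0.0697]
   up 50 centre [ 0.0099 -0.007   0.0372] normal [0.024 0.012 1.   ] ext [[-0.015 -0.022  0.035]] [[0.022 0.016 0.039]]
   lens face 145 centre [ 0.0239 -0.0037  0.0053] normal [1.    0.011 0.005] ext [[ 0.022 -0.022 -0.027]] [[0.025 0.015 0.034]]
   -w face 91 centre [ 0.0091 -0.0235  0.0075] normal [-0.005 -1.    -0.001] ext [[-0.012 -0.025 -0.029]] [[ 0.022 -0.022  0.036]]
top captop n 76 med [-0.0015 -0.0012  0.0637] z [0.0606 0.0637 0.0678]
   up 20 centre [-0.0081 -0.0016  0.0341] normal [-0.118  0.023  0.993] ext [[-0.017 -0.019  0.031]] [[0.015 0.017 0.037]]
   lens face 9 centre [0.0202 0.0037 0.0461] normal [0.973 0.021 0.23 ] ext [[ 0.014 -0.015  0.03 ]] [[0.024 0.017 0.065]]
   +w face 25 centre [0.0014 0.0193 0.0301] normal [0.041 0.971 0.234] ext [[-0.022  0.012  0.006]] [[0.02  0.023 0.055]]
   -w face 17 centre [ 0.0049 -0.0247  0.0285] normal [ 0.276 -0.913  0.302] ext [[-0.012 -0.036  0.009]] [[ 0.019 -0.015  0.055]]
```

Run:
```python
from ik import *
l=np.array([np.cos(np.radians(A)),np.sin(np.radians(A))]);w=np.array([-l[1],l[0]])
ray={}
for c in('scene','top'):
    z=np.load(f'pics/{c}5.npz');im=z['im'];P=cloud(c,z['d']);S=(P[...,:2]-V[:2])@l-.16;W=(P[...,:2]-V[:2])@w
    g=np.gradient(P,axis=1);h=np.gradient(P,axis=0);N=np.cross(g,h);N/=np.linalg.norm(N,axis=-1,keepdims=True)+1e-12
    k=(abs(N[...,2])>.95)&(abs(W)<.04)&(S>-.05)&(S<.05)&(P[...,2]>.15)&(P[...,2]<.28)&(im.max(2)<90)
    print(c,'head top',k.sum(),np.percentile(P[k][:,2],[10,25,50,75,90]).round(4),'S',np.percentile(S[k],[3,97]).round(3),'W',np.percentile(W[k],[3,97]).round(3))
    k=(abs(W)<.006)&(S>-.05)&(S<-.022)&(P[...,2]>.15)&(P[...,2]<.26); print('  barrel top',k.sum(),np.percentile(P[k][:,2],[25,50,75,90]).round(4))
    fl=(abs(W)<.04)&(S<-.10)&(S>-.23)&(P[...,2]<.03)&(im.max(2)<150);print('  plate z',np.median(P[fl][:,2]).round(4))
    bs=r.mark_of(c,'lens')[:1]
    M=r.camera_model(c);E=np.array(M['extrinsics'])
    for b in bs: print('  ',b['uv'],b['confidence']);u,v=b['uv'];dr=E[:3,:3]@[(u-M['cx'])/M['fx'],(v-M['cy'])/M['fy'],1];ray[c]=(E[:3,3],dr)
(a,da),(b,db)=ray['top'],ray['scene'];s_=np.linalg.lstsq(np.c_[da,-db],b-a,rcond=None)[0];print('lens',(a+s_[0]*da).round(4),(b+s_[1]*db).round(4))
```

```text
scene head top 107 [0.2276 0.2317 0.2333 0.2348 0.2358] S [-0.034  0.027] W [-0.031  0.027]
  barrel top 34 [0.2267 0.228  0.2287 0.2297]
  plate z 0.0112
   [323.0, 220.2] 0.88
top head top 64 [0.2239 0.2277 0.2303 0.2321 0.2336] S [-0.034  0.019] W [-0.029  0.026]
  barrel top 44 [0.2109 0.2231 0.226  0.2284]
  plate z 0.0074
   [212.5, 125.9] 0.8
lens [0.6677 0.121  0.1982] [0.6692 0.1298 0.1994]
```

servo_tool([
  [[-0.006,-0.003,0.003],[0,0,0]],
  [[-0.0125,-0.006,0.006],[0,0,0]],
  [[-0.0125,-0.006,0.006],[0,0,0]],
  [[-0.0125,-0.006,0.006],[0,0,0]],
  [[-0.0125,-0.006,0.006],[0,0,0]],
  [[-0.0125,-0.006,0.006],[0,0,0]],
])

```text
clock: 11.65
tcp_pos: [0.5961, 0.0743, 0.1888]
orientation: [-2.462, -0.74, -1.286]
contact_force: [0.3, 1.1, -2.7]
grip_width: 0.0433
gripper_force: 62.2
```

```bash
python3 chk.py 6; python3 meas.py 6
```

```text
11.65 [ 1.045  0.53  -1.154  2.338  3.589  0.244  1.83 ] [0.5961 0.0743 0.1888] [ 0.3  1.1 -2.7] 0.0433283488868916
row [0.0019, -0.0039, -0.0048] [0.0034, -0.0016, -0.0019]
bottle axis by model [-0.002 -0.001  1.   ] y heading -56.55
scene yellow 299 [0.5891 0.0576 0.2293] x [0.568 0.604] y [0.036 0.083] z [0.181 0.253] px 288.9966555183947 189.1705685618729
top yellow 163 [0.5649 0.0587 0.2375] x [0.548 0.588] y [0.033 0.085] z [0.21  0.268] px 233.57055214723925 157.58282208588957
scene captop n 101 med [ 0.0039 -0.0025  0.0639] z [0.0595 0.0639 0.0662]
   up 55 centre [ 0.0069 -0.0077  0.034 ] normal [-0.061  0.029  0.998] ext [[-0.016 -0.02   0.031]] [[0.021 0.017 0.037]]
   lens face 146 centre [ 0.0235 -0.0028  0.0014] normal [1.    0.003 0.001] ext [[ 0.022 -0.02  -0.031]] [[0.025 0.016 0.031]]
   +w face 8 centre [0.0028 0.022  0.0391] normal [0.217 0.92  0.326] ext [[-0.031  0.013  0.013]] [[0.022 0.034 0.066]]
   -w face 91 centre [ 0.0094 -0.0226  0.0045] normal [-0.005 -1.     0.004] ext [[-0.01  -0.024 -0.032]] [[ 0.022 -0.021  0.033]]
top captop n 72 med [-0.0016 -0.0001  0.0612] z [0.0586 0.0612 0.065 ]
   up 17 centre [-0.0062  0.002   0.0303] normal [-0.081  0.043  0.996] ext [[-0.018 -0.018  0.028]] [[0.017 0.02  0.034]]
   lens face 10 centre [0.0171 0.0114 0.0358] normal [0.96  0.275 0.055] ext [[ 0.009 -0.011  0.003]] [[0.023 0.031 0.063]]
   +w face 29 centre [0.0059 0.0193 0.0275] normal [0.137 0.968 0.211] ext [[-0.008  0.013  0.007]] [[0.02  0.024 0.062]]
   -w face 15 centre [ 0.0004 -0.0219  0.0247] normal [-0.    -0.968  0.25 ] ext [[-0.017 -0.027  0.006]] [[ 0.017 -0.019  0.034]]
```

```bash
python3 -c "
from bench import r
print(r.get_obs()['qvel']); print(r.hand_in())"
```

```text
[ 2.08518779e-03  9.33123330e-04  3.00424022e-04  3.40708805e-06
 -6.24741404e-04  6.46031763e-04  3.37877653e-04]
the job is handed in; nothing more can be done
None
```

I handed the job in at about 11.7 s, with the arm still holding the ochre bottle upright over the red ring, cap up: by camera measurement it is within about 2 mm of the view point and one flat side faces the lens to about 1°. Nothing else was touched on purpose, though I did not re-photograph the other bottles or the scraper, and the hand-in gave no verdict.

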